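Check a stacker's brake lever stops short of the bar

TASK

The steering head of a warehouse stacker is clamped in the bench vice with its brake just bled: check its red brake lever. With the fingers kept outside the lever, press it in towards its rubber grip until it stops solid, let it spring all the way out, then press it in to its stop again and finish while still holding it there with a firm, steady push of about 15 N (never hard enough to wrench it, 45 N or more). Do not pinch the lever, touch the grip behind it, work the black lowering lever or disturb the things on the bench.

Things in the scene. Friction and masses are not known exactly. Their poses are not given: they have to be found in the camera images.
- brake_press (a point): the place to press: middle of the outer face (away from the bar) of the red brake lever's blade, 92 mm from its pivot along the blade, at mid-height of the blade. Its x axis points into the blade, square to the outer face, i.e. the way the lever is pressed; y runs along the blade from the pivot to the ball end; z is up. About 200 mm above the table. Moves with the lever
- brake_pivot (a point): the upright pivot axis of the brake lever, at mid-height of the blade. The pivot is fixed, 45 mm from the axis of the bar on the robot's side of it. Axes as brake_press
- brake_stroke (a joint): how far the red brake lever is pressed, rad: 0 fully out, 0.24 at its solid stop (22 mm of travel at brake_press). Pressing swings the blade level, about its upright pivot, towards the bar (clockwise from above). A spring pushes it out: 3 N at brake_press to start it, 6.5 N just before the stop, where it turns solid with at least 13 mm left between lever and grip
- brake_blade: red brake lever blade, 9 mm thick, 17 mm high, 150 mm from pivot to ball end (ball 19 mm across, standing 11 mm proud of the outer face). Origin on the pivot axis; axes as brake_press. Its rest angle differs each time (reach screw, up to 0.06 rad in or out). In front of it and below it is open, but for loose things up to 50 mm high on the table; the table is 200 mm below
- blade_inner: black rubber strip on the inner face of the blade (towards the bar), 2 mm proud, 92 mm long; no finger belongs here. Origin on the pivot axis
- brake_grip: black ribbed rubber grip behind the brake lever, 34 mm in diameter, 130 mm long, on the handlebar, whose axis is level, 200 mm above the table. Origin on the bar's axis at its middle, over the vice; the grip runs from 92 to 222 mm along +y of its frame; a 44 mm flange lies at its inner end. x points away from the lever
- lowering_lever (a joint): how far the black lowering lever at the other end of the bar (mirror image of the brake lever) is pressed, rad: 0 fully out; leave it there
- vice: blue bench vice on a plywood board (300 x 200 x 18 mm), fixed, 130 mm high. It clamps the steering head: dark stem, green head, 440 mm handlebar along y, axis 200 mm up; the brake fluid reservoir (top 233 mm up) lies inboard of the brake lever's pivot. Origin on the table under the stem, x away from the robot at yaw 0; the brake lever is on the +y half, on the -x side of the bar
- fluid_bottle: yellow bottle with red cap, 54 mm across, 145 mm high, standing under and behind the brake grip; origin at its underside's centre
- wrench: steel open-end wrench 170 mm long lying on the table; origin under its middle
- screwdriver: orange-handled screwdriver 200 mm long lying on the table; origin under its middle
- brake_pad_spare: spare brake pad, 40 x 30 x 11 mm, lying on the table below the lever; origin at its underside's centre
- meter: white and grey battery meter, 156 x 84 x 37 mm, lying on the table; origin at its underside's centre
- strap_roll: roll of green strapping, 100 mm across, 19 mm high, lying on the table; origin at its underside's centre
- stud_cup: small steel cup, 68 mm across, 50 mm high, standing in front of the brake lever; origin at its underside's centre

How it is judged:
By the outcome, as a careful person would: the job done as asked, in the order asked, and still so for the second after the job is handed in, while the arm keeps its last pose, push and grip.
It also fails if it takes over 54 s, if anything falls off the work surface, if the arm or the gripper's body presses on something with over 40 N, if the wrist force passes 120 N, or if a joint passes its speed limit or range.

ROBOT

A 6-joint arm with a two-finger parallel gripper is mounted at the origin on the work surface. World frame = base frame: x ahead of the robot, y to its left, z up, the work surface at z = 0. Lengths are in m, angles in rad, forces in N, time in s.
With the tool pointing down it reaches from about 0.4 to 0.925 m from the base axis. Payload 3.4 kg.
Tool frame: the origin (TCP) lies at the very end of the fingers, on their centre line; the grasp point (between the pads) lies 19 mm behind it; z points along the fingers, y is the line along which they close (so a half turn about z gives the same grasp; the last joint's range is limited). The gripper opens to 85 mm and grips with 20 to 120 N. Pads are 22 mm wide; open, the fingers measure 114 mm over their backs; the gripper's body (76 mm by 85 mm) begins 54 mm behind the grasp point. The pads swing forward as they close: fully open they stand 13 mm farther back than shut.
Start: joints at [1.256, 0.307, 1.506, -0, 1.328, -0.073], TCP at [0.138, 0.558, 0.231] pointing down, gripper open.
Joint ranges: [-3.12, 3.12], [-1.05, 2.28], [0.14, 2.33], [-1.42, 4.57], [0.1, 2.73], [-2.68, 2.68]. Speed limits (rad/s): [2.57, 2.57, 3.14, 3.14, 3.14, 3.14].

INTERFACE

Orientations are given as a 3x3 rotation matrix whose columns are the frame's x, y, z axes.
In Python, from workcell import manip, vision gives the robot as it stands.
- The arm moves only by the tool play_rows, never from a script. Its argument "commands" is one flat list of numbers, 4 for each row, row after row: the shift along the world's x, y, z in mm, then the turn about the world's z in rad. In form: [x, y, z, twist, x, y, z, twist, ...]. A call has exactly 8 rows; each row is the pose to reach, as a shift and turn from the pose commanded when the call began; what a row does not reach only later rows make up. A row lasts 1/10 s, in which the tool goes at most 50 mm and 8.59 degrees, less where a joint would pass 70% of its speed; a pose out of reach is approached as far as the arm can. A call with a gripper value outside its range is refused whole. "gripper" is the opening, from 0 (shut) to 1 (fully open), set as the call begins (left out, the last holds). The fingers move at their own pace and stop on an object; the grip force is fixed at half the most. Time passes only in rows, so rows that repeat a pose let the fingers close, or fill a call up. It gives the time, the measured TCP pose, the force, the opening and the grip force at its end, in the units of the state.
- manip.get_state(): the state, without advancing time (a new reading comes with each control period).
- vision.read_camera(name): name is "side" or "top"; returns a dict with "frame" (480x640x3 uint8, blue, green, red), "intrinsics" (3x3 intrinsics, pixels), "R" (3x3) and "t" (3): a world point X has camera coordinates R X + t. Camera axes: x right, y down, z forward; pixel columns grow to the right and rows downward; lengths in m; the calibration is good to about 2 mm. A picture is of the moment at which its call begins. There is no depth.
- manip.hand_in(): hands the job in; it is judged then, once.
The state is a dict: "time": time; "q": joint angles; "joint_vel": joint speeds; "tau": joint torques, N m; "position": TCP position; "orientation": TCP orientation; "ft_force": force on the tool from outside, world axes, zero at the start; "ft_torque": the same for the moment, N m; "grip_width": opening from 0.0 (shut) to 1.0 (fully open); "grasp_force": force on a finger pad.
Only numpy, scipy, OpenCV 4.12 (cv2) and the standard library are available. Lean on these libraries where they do the work, as an engineer would, in place of code of your own. Each camera call takes 0.05 s, during which the arm holds its last target. There are 200 camera calls.

## Working session

There is one attempt and no reset: what is moved stays moved. The work goes in short steps, Python scripts to look and compute and a tool call to move; the robot and the scene stay as the last step left them, time stands still between calls to the robot, and variables do not carry over. Pictures are saved under pics/ and viewed, at most 10 in all, crops included, and the job is handed in when it is done.

Besides the shell and the picture viewer there is one more tool, called after ">>>" by a JSON object that holds its "fn" and its "kwargs", one argument or row to a line. play_rows: Moves the arm, as the interface text tells. Its arguments: {"type":"object","properties":{"commands":{"type":"array"},"gripper":{"type":"number"}},"required":["commands"]}

```bash
mkdir -p pics; python3 - <<'E'
from workcell import manip, vision
import cv2, numpy as np
for n in("top","side"):
    c=vision.read_camera(n); cv2.imwrite(f"pics/{n}0.png",c["frame"]); np.savez(f"{n}.npz",**c)
    R=np.array(c["R"]);t=np.array(c["t"]); print(n,(-R.T@t).round(3),R.round(2).tolist(),np.array(c["intrinsics"]).round(0).tolist())
s=manip.get_state();print(s["position"],s["orientation"],s["ft_force"],s["grip_width"],s["time"])
E
```

```text
top [0.464 0.067 1.201] [[-0.01, -1.0, 0.0], [-0.99, 0.01, -0.14], [0.14, -0.0, -0.99]] [[459.0, 0.0, 315.0], [0.0, 459.0, 238.0], [0.0, 0.0, 1.0]]
side [0.381 0.728 0.83 ] [[-0.94, -0.34, -0.01], [-0.23, 0.66, -0.72], [0.25, -0.67, -0.7]] [[494.0, 0.0, 322.0], [0.0, 494.0, 234.0], [0.0, 0.0, 1.0]]
[0.13747465 0.55765713 0.23049751] [[-9.70920038e-01  2.39403268e-01 -5.96635272e-04]
 [ 2.39403960e-01  9.70918445e-01 -1.76567606e-03]
 [ 1.56575572e-04 -1.85716711e-03 -9.99998263e-01]] [ 0.00491914 -0.99059875 -0.20521288] 1.0029296488836528 0.1
```

View pics/top0.png

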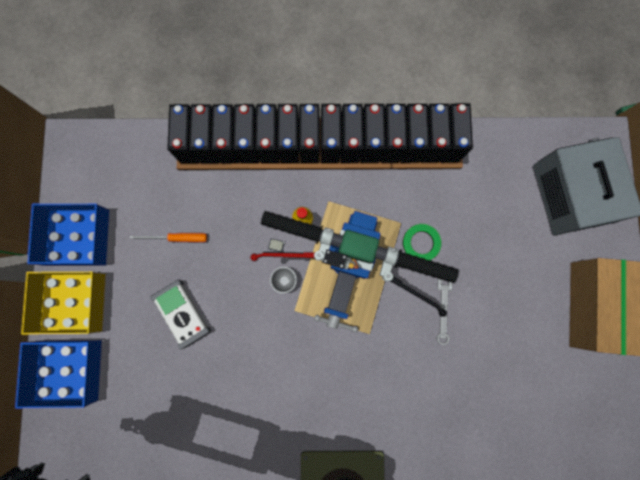

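View pics/side0.png

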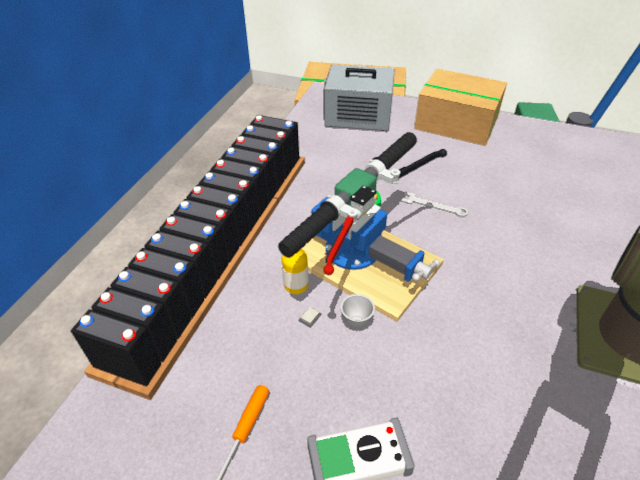

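The top view shows the red lever running from its ball at (254,257) to about (315,255), with the bar ends at (265,219) and (455,273) and the cup at (285,280). In the side view the ball is at (329,269) and the lever runs up to (352,220).

```bash
cat > h.py <<'E'
import numpy as np, cv2
def ray(c,p):
    K,R,t=[np.array(c[k],float) for k in("intrinsics","R","t")]
    d=R.T@np.linalg.solve(K,[p[0],p[1],1.]); return -R.T@t,d
def onz(c,p,z):
    o,d=ray(c,p); return o+d*(z-o[2])/d[2]
def tri(a,p,b,q):
    o1,d1=ray(a,p);o2,d2=ray(b,q)
    s=np.linalg.lstsq(np.c_[d1,-d2],o2-o1,rcond=None)[0]
    x,y=o1+s[0]*d1,o2+s[1]*d2
    return (x+y)/2,np.linalg.norm(x-y)
def proj(c,X):
    K,R,t=[np.array(c[k],float) for k in("intrinsics","R","t")]
    u=K@(R@np.array(X)+t); return u[:2]/u[2]
def red(c,roi):
    x0,y0,x1,y1=roi
    h=cv2.cvtColor(c["frame"],cv2.COLOR_BGR2HSV)
    m=((h[...,0]<6)|(h[...,0]>174))&(h[...,1]>150)&(h[...,2]>60)
    k=np.zeros(m.shape,bool);k[y0:y1,x0:x1]=True
    n,l,s,ce=cv2.connectedComponentsWithStats((m&k).astype(np.uint8))
    i=1+np.argmax(s[1:,4]); ys,xs=np.where(l==i); return xs,ys
E
python3 - <<'E'
from h import *
T=dict(np.load("top.npz"));S=dict(np.load("side.npz"))
xs,ys=red(T,(235,235,335,275)); print("top red",xs.min(),xs.max())
for x in range(xs.min(),xs.max()+1,4): print(x,ys[xs==x].min(),ys[xs==x].max(),end="; ")
bt=np.array([xs[xs<xs.min()+8].mean(),ys[xs<xs.min()+8].mean()])
X,Y=red(S,(310,205,370,285)); print("\nside",Y.min(),Y.max())
for y in range(Y.min(),Y.max()+1,5): print(y,X[Y==y].min(),X[Y==y].max(),end="; ")
bs=np.array([X[Y>Y.max()-10].mean(),Y[Y>Y.max()-10].mean()])
print("\nball px",bt,bs,"tri",tri(T,bt,S,bs),"onz",onz(T,bt,.2),onz(S,bs,.2))
m=(xs>bt[0]+8); l=cv2.fitLine(np.c_[xs[m],ys[m]].astype(np.float32),cv2.DIST_L2,0,.01,.01).ravel()
a=onz(T,l[2:]-l[:2]*20,.2085);b=onz(T,l[2:]+l[:2]*20,.2085);d=(a-b)/np.linalg.norm(a-b);d*=np.sign(d[1])
print("blade dir",d,"mid",(a+b)/2)
# bar: dark grips in top view
v=T["frame"].max(2)<45
for r in((255,205,312,245),(400,250,465,285)):
    k=np.zeros(v.shape,bool);k[r[1]:r[3],r[0]:r[2]]=True
    n,L,s,ce=cv2.connectedComponentsWithStats((v&k).astype(np.uint8));i=1+np.argmax(s[1:,4]);print("grip",s[i],ce[i],onz(T,ce[i],.205))
for p in ((285,280),): print("cup",onz(T,p,.05))
f=cv2.resize(T["frame"][195:300,235:375],None,fx=5.5,fy=5.5,interpolation=cv2.INTER_CUBIC);cv2.imwrite("pics/tc.png",f)
E
```

```text
top red 251 312
251 256 258; 255 255 259; 259 255 256; 263 253 255; 267 253 255; 271 253 255; 275 253 255; 279 253 255; 283 253 256; 287 253 256; 291 253 256; 295 253 256; 299 254 256; 303 253 257; 307 253 257; 311 253 257; 
side 216 274
216 348 348; 221 345 352; 226 344 350; 231 341 347; 236 338 344; 241 336 342; 246 333 339; 251 330 337; 256 328 334; 261 327 332; 266 325 332; 271 324 332; 
ball px [254.2        256.65714286] [328.27272727 269.12987013] tri (array([0.56527058, 0.19627965, 0.20033702]), np.float64(0.0006537529904428042)) onz [0.56562702 0.19639072 0.2       ] [0.56503889 0.19596662 0.2       ]
blade dir [0.03320188 0.99944867 0.        ] mid [0.5689282  0.11767538 0.2085    ]
grip [262 212  50  27 665] [287.06917293 224.75488722] [0.63523672 0.12428143 0.205     ]
grip [400 251  58  31 790] [427.71139241 267.22531646] [ 0.53977804 -0.1818845   0.205     ]
cup [0.52168109 0.13800072 0.05      ]
```

View pics/tc.png

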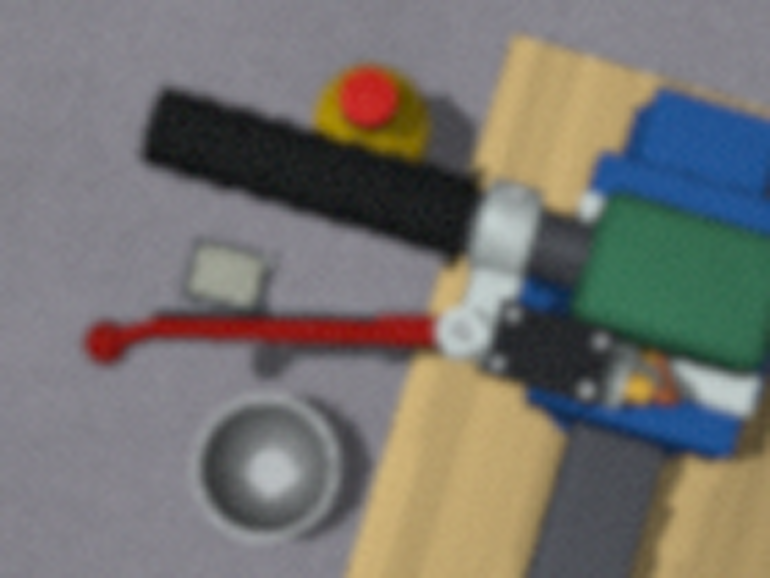

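The crop confirms the pivot cap at about px (319,255). The lever lies roughly along world y and its front is clear. The triangulated ball height is 0.200, as expected, and bar yaw is about -0.30. The press point is near (0.565, 0.148, 0.200), pressing along +x. I'm closing the fingers and approaching.

>>> {"fn": "play_rows", "kwargs": {
  "commands": [15, -20, 0, 0.01, 40, -45, 0, 0.03, 65, -70, 0, 0.05, 90, -97, 0, 0.07, 115, -125, 0, 0.09, 140, -152, 0, 0.1, 165, -180, 0, 0.11, 190, -205, 0, 0.12],
  "gripper": 0
}}

```text
time: 0.9
position: [0.3281, 0.3516, 0.231]
orientation: [[-0.993, 0.121, -0.001], [0.121, 0.993, -0.001], [0.001, -0.001, -1.0]]
ft_force: [0.4, 0.6, -0.3]
grip_width: 0.003
grasp_force: 0.0
```

>>> {"fn": "play_rows", "kwargs": {
  "commands": [25, -25, -5, 0.01, 50, -51, -10, 0.03, 75, -77, -16, 0.05, 100, -103, -24, 0.07, 125, -130, -32, 0.08, 150, -160, -40, 0.09, 165, -185, -46, 0.09, 172, -205, -50, 0.09]
}}

```text
time: 1.7
position: [0.5009, 0.1465, 0.1804]
orientation: [[-0.999, 0.033, -0.001], [0.033, 0.999, -0.001], [0.001, -0.001, -1.0]]
ft_force: [-0.0, -0.1, -0.6]
grip_width: 0.002
grasp_force: 0.0
```

>>> {"fn": "play_rows", "kwargs": {
  "commands": [0, 0, 0, 0, 0, 0, 0, 0, 0, 0, 0, 0, 0, 0, 0, 0, 0, 0, 0, 0, 0, 0, 0, 0, 0, 0, 0, 0, 0, 0, 0, 0]
}}

```text
time: 2.5
position: [0.4996, 0.1485, 0.1814]
orientation: [[-1.0, 0.031, 0.0], [0.031, 1.0, 0.0], [-0.0, 0.0, -1.0]]
ft_force: [-0.4, 0.3, -0.4]
grip_width: -0.001
grasp_force: 0.0
```

```bash
python3 - <<'E'
from h import *
from workcell import manip, vision
c=vision.read_camera("side");f=c["frame"]
cv2.imwrite("pics/s1.png",cv2.resize(f[130:330,250:470],None,fx=3,fy=3,interpolation=cv2.INTER_CUBIC))
s=manip.get_state();print(s["time"],s["position"],s["orientation"][:,0],s["ft_force"],s["grip_width"])
T=dict(np.load("top.npz"));print("pivot",onz(T,(319,255),.21))
E
```

```text
2.55 [0.49965007 0.14839289 0.18133298] [-9.99501951e-01  3.15571027e-02 -9.88180016e-06] [ 0.45551678  0.19052067 -0.21998119] -0.0025487646875895385
pivot [0.5673913  0.05453622 0.21      ]
```

View pics/s1.png

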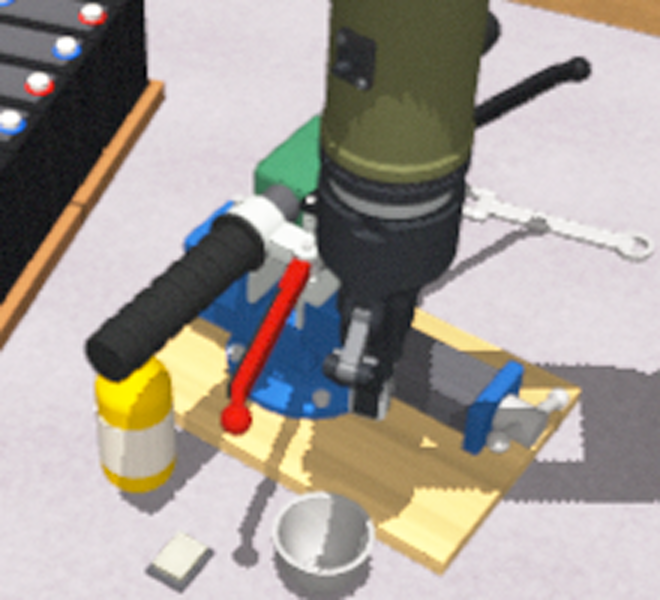

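The side view shows the shut fingertips at crop (370,410), on the robot's side of the red lever with its ball at (236,418), and nothing touching. I'll close in to just short of the blade, then press in small steps while turning with the lever.

>>> {"fn": "play_rows", "kwargs": {
  "commands": [8, -1, 2, 0, 17, -1, 4, 0, 26, -1, 4, 0, 34, -1, 4, 0, 41, -1, 4, 0, 45, -1, 4, 0, 48, -1, 4, 0, 48, -1, 4, 0]
}}

```text
time: 3.35
position: [0.548, 0.1472, 0.1851]
orientation: [[-0.999, 0.032, -0.0], [0.032, 0.999, -0.0], [0.0, -0.0, -1.0]]
ft_force: [-0.1, 1.2, -0.1]
grip_width: -0.001
grasp_force: 0.0
```

>>> {"fn": "play_rows", "kwargs": {
  "commands": [1, 0, 0, 0, 2, 0, 0, 0, 4, 0, 0, 0, 6, 0, 0, 0, 8, 0, 0, 0, 10, 0, 0, -0.02, 12, 0, 0, -0.05, 12, 0, 0, -0.05]
}}

```text
time: 4.15
position: [0.5593, 0.1478, 0.1851]
orientation: [[-0.997, 0.083, -0.001], [0.083, 0.997, 0.001], [0.001, 0.001, -1.0]]
ft_force: [-4.2, 3.0, 1.4]
grip_width: 0.0
grasp_force: 2.0
```

>>> {"fn": "play_rows", "kwargs": {
  "commands": [2, 0, 0, -0.02, 4, 0, 0, -0.04, 6, 0, 0, -0.06, 8, 0, 0, -0.08, 10, 0, 0, -0.1, 12, 0, 0, -0.12, 13, 0, 0, -0.14, 13, 0, 0, -0.14]
}}

```text
time: 4.95
position: [0.5716, 0.1481, 0.185]
orientation: [[-0.975, 0.22, -0.002], [0.22, 0.975, 0.001], [0.003, 0.001, -1.0]]
ft_force: [-4.9, 3.0, 1.5]
grip_width: 0.001
grasp_force: 2.9
```

>>> {"fn": "play_rows", "kwargs": {
  "commands": [0.5, 0, 0, -0.01, 1, 0, 0, -0.01, 1.5, 0, 0, -0.02, 2, 0, 0, -0.02, 2.5, 0, 0, -0.03, 3, 0, 0, -0.03, 3, 0, 0, -0.03, 3, 0, 0, -0.03]
}}

```text
time: 5.75
position: [0.5743, 0.148, 0.185]
orientation: [[-0.968, 0.249, -0.003], [0.249, 0.968, 0.001], [0.003, 0.0, -1.0]]
ft_force: [-5.4, 3.5, 0.8]
grip_width: 0.004
grasp_force: 3.1
```

>>> {"fn": "play_rows", "kwargs": {
  "commands": [0.5, 0, 0, 0, 1, 0, 0, -0.01, 1.5, 0, 0, -0.01, 2, 0, 0, -0.02, 2.5, 0, 0, -0.02, 3, 0, 0, -0.02, 3, 0, 0, -0.02, 3, 0, 0, -0.02]
}}

```text
time: 6.55
position: [0.5765, 0.1478, 0.1848]
orientation: [[-0.963, 0.268, -0.004], [0.268, 0.963, 0.001], [0.004, -0.001, -1.0]]
ft_force: [-6.5, 2.9, 1.8]
grip_width: -0.0
grasp_force: 3.7
```

>>> {"fn": "play_rows", "kwargs": {
  "commands": [0.5, 0, 0, 0, 1, 0, 0, 0, 1.5, 0, 0, 0, 2, 0, 0, 0, 2, 0, 0, 0, 2, 0, 0, 0, 2, 0, 0, 0, 2, 0, 0, 0]
}}

```text
time: 7.35
position: [0.5766, 0.1477, 0.1844]
orientation: [[-0.963, 0.268, -0.008], [0.268, 0.963, 0.0], [0.008, -0.002, -1.0]]
ft_force: [-10.6, 4.8, 3.4]
grip_width: -0.0
grasp_force: 5.3
```

>>> {"fn": "play_rows", "kwargs": {
  "commands": [0.5, 0, 0, 0, 1, 0, 0, 0, 1.5, 0, 0, 0, 1.5, 0, 0, 0, 1.5, 0, 0, 0, 1.5, 0, 0, 0, 1.5, 0, 0, 0, 1.5, 0, 0, 0]
}}

```text
time: 8.15
position: [0.5767, 0.1477, 0.1842]
orientation: [[-0.963, 0.268, -0.011], [0.268, 0.963, 0.0], [0.011, -0.003, -1.0]]
ft_force: [-12.4, 2.5, 4.5]
grip_width: 0.004
grasp_force: 6.6
```

```bash
python3 - <<'E'
from h import *
from workcell import manip, vision
F=[]
for i in range(6):
    c=vision.read_camera("side"); s=manip.get_state(); F.append(s["ft_force"])
print(np.mean(F,0),np.std(F,0),s["position"],s["time"])
f=c["frame"];cv2.imwrite("pics/s2.png",cv2.resize(f[170:310,270:430],None,fx=4,fy=4,interpolation=cv2.INTER_CUBIC))
E
```

```text
[-12.7327258    3.38519449   3.97663523] [0.33954175 0.55524677 0.27020937] [0.57668021 0.14771715 0.18417302] 8.45
```

View pics/s2.png

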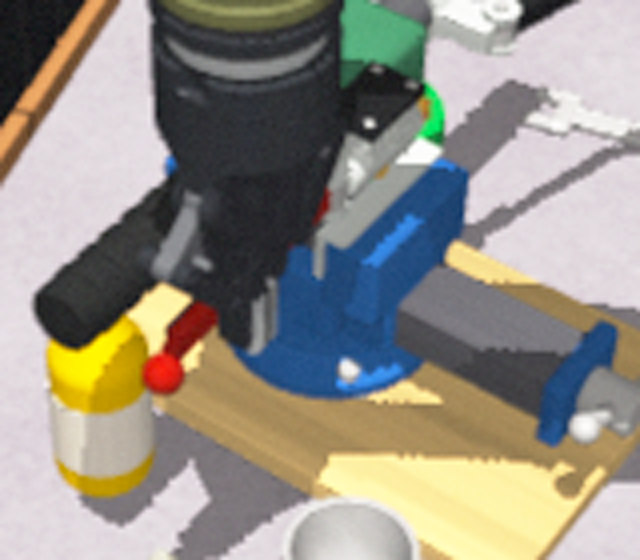

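The picture shows the lever at its stop, the ball swung in to (163,373) towards the bar, and the fingers in front of the blade. Motion stopped while the force rose to about 13 N, so the stop is solid. Now I'll let it spring fully out.

>>> {"fn": "play_rows", "kwargs": {
  "commands": [-3, 0, 0, 0, -6, 0, 0, 0, -10, 0, 0, 0.04, -14, 0, 0, 0.08, -18, 0, 0, 0.12, -22, 0, 0, 0.16, -26, 0, 0, 0.2, -30, 0, 0, 0.23]
}}

```text
time: 9.25
position: [0.5528, 0.1471, 0.1854]
orientation: [[-0.999, 0.04, 0.002], [0.04, 0.999, -0.001], [-0.002, -0.001, -1.0]]
ft_force: [-0.7, 0.5, 0.4]
grip_width: -0.001
grasp_force: 0.0
```

>>> {"fn": "play_rows", "kwargs": {
  "commands": [-2, 0, 0, 0.01, -4, 0, 0, 0.01, -6, 0, 0, 0.01, -8, 0, 0, 0.01, -8, 0, 0, 0.01, -8, 0, 0, 0.01, -8, 0, 0, 0.01, -8, 0, 0, 0.01]
}}

```text
time: 10.05
position: [0.5443, 0.1473, 0.1853]
orientation: [[-0.999, 0.032, 0.0], [0.032, 0.999, -0.0], [-0.0, -0.0, -1.0]]
ft_force: [0.1, 0.9, -0.3]
grip_width: -0.0
grasp_force: 0.0
```

```bash
python3 - <<'E'
from h import *
from workcell import manip, vision
S=vision.read_camera("side")
X,Y=red(S,(310,205,370,285)); print(Y.max(), X[Y>Y.max()-10].mean(),Y[Y>Y.max()-10].mean())
bs=np.array([X[Y>Y.max()-10].mean(),Y[Y>Y.max()-10].mean()]); print("ball",onz(S,bs,.2),"before .5650 .1960")
s=manip.get_state();print(s["position"],s["ft_force"],s["time"])
E
```

```text
274 328.3766233766234 269.06493506493507
ball [0.56492063 0.1957675  0.2       ] before .5650 .1960
[0.54433012 0.14724825 0.18528691] [-0.3348266   0.40100112  0.7521102 ] 10.1
```

The ball is back at its rest position with the fingers clear of it. Now the second press.

>>> {"fn": "play_rows", "kwargs": {
  "commands": [4, 0, 0, 0, 8, 0, 0, 0, 11, 0, 0, 0, 13, 0, 0, -0.03, 15, 0, 0, -0.05, 17, 0, 0, -0.07, 19, 0, 0, -0.09, 21, 0, 0, -0.11]
}}

```text
time: 10.9
position: [0.5643, 0.1482, 0.1851]
orientation: [[-0.99, 0.143, -0.002], [0.143, 0.99, 0.001], [0.002, 0.001, -1.0]]
ft_force: [-5.7, 3.5, 0.3]
grip_width: 0.007
grasp_force: 2.5
```

>>> {"fn": "play_rows", "kwargs": {
  "commands": [2, 0, 0, -0.02, 4, 0, 0, -0.04, 6, 0, 0, -0.06, 8, 0, 0, -0.08, 10, 0, 0, -0.1, 11.5, 0, 0, -0.12, 13, 0, 0, -0.13, 13, 0, 0, -0.13]
}}

```text
time: 11.7
position: [0.5764, 0.1478, 0.1848]
orientation: [[-0.963, 0.269, -0.004], [0.269, 0.963, 0.001], [0.004, -0.0, -1.0]]
ft_force: [-6.8, 2.4, 1.6]
grip_width: -0.002
grasp_force: 3.2
```

>>> {"fn": "play_rows", "kwargs": {
  "commands": [0.5, 0, 0, 0, 1, 0, 0, 0, 1.5, 0, 0, 0, 2, 0, 0, 0, 2.5, 0, 0, 0, 3, 0, 0, 0, 3, 0, 0, 0, 3, 0, 0, 0]
}}

```text
time: 12.5
position: [0.5767, 0.1478, 0.1844]
orientation: [[-0.963, 0.269, -0.009], [0.269, 0.963, 0.0], [0.009, -0.002, -1.0]]
ft_force: [-9.9, 2.6, 3.6]
grip_width: -0.001
grasp_force: 5.6
```

>>> {"fn": "play_rows", "kwargs": {
  "commands": [0.5, 0, 0, 0, 1, 0, 0, 0, 1.5, 0, 0, 0, 2, 0, 0, 0, 2.5, 0, 0, 0, 3, 0, 0, 0, 3, 0, 0, 0, 3, 0, 0, 0]
}}

```text
time: 13.3
position: [0.5767, 0.1478, 0.1838]
orientation: [[-0.963, 0.269, -0.015], [0.269, 0.963, 0.0], [0.014, -0.004, -1.0]]
ft_force: [-15.5, 2.9, 5.7]
grip_width: -0.002
grasp_force: 8.2
```

```bash
python3 - <<'E'
from h import *
from workcell import manip, vision
F=[]
for i in range(8):
    c=vision.read_camera("side"); s=manip.get_state(); F.append(s["ft_force"])
m=np.mean(F,0);print(m,np.std(F,0),"normal",-m@[.963,-.269,0],s["position"],s["time"])
E
```

```text
[-15.99755357   3.16995581   5.44933486] [0.39191336 0.67281557 0.55794284] normal 16.258362199605546 [0.57676463 0.1477454  0.18381036] 13.7
```

It's steady at about 16 N against the solid stop, so I'm handing in.

```bash
python3 -c "
from workcell import manip
print(manip.hand_in())"
```

```text
the job is handed in; nothing more can be done
None
```

I pressed the brake lever to its solid stop, let it spring fully out, then pressed it to the stop again; I handed the job in at 13.7 s with the fingers still holding it there at about 16 N.

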